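# Set the pull-to-unlock fan switch

### The job

Switch the workshop fan on at its control box, the one with the straight bar handle: pull the handle straight up to unlock it, turn it clockwise (seen from above) from the one-dot mark to the two-dot mark, then push it fully back down so that it locks there, and let go. Leave the round dial on the other box as it is set.

Things in the scene. Friction and masses are not known exactly. Their poses are not given: they have to be found in the camera images.
- bar_handle (a point): Grip centre of the fan switch's black bar handle, 46 mm long, 12 thick; top 11 mm above this point, foot 24 below on a hub 34 across. Turns with it: x along the bar, -x to its pointer lug, z up = the turning axis. Grip across the 12 mm from above, fingertips at most 22 mm below this point. Its fixed grey box is 88 mm square, 40 high, top face 36 mm below this point at the start; place and yaw vary.
- switch_pull (a joint): Pull of the handle, m: 0 fully down, 0.018 at the upper stop; about 4 N of friction holds it anywhere, no spring. Down, its lug sits in one of two notches in a fixed collar (64 mm across, 10 high) round the hub; it is clear of them from 0.010 up. Pushed down between notches it stays about 9 mm up.
- switch_turn (a joint): Turn of the handle in rad, growing clockwise seen from above: 0 at the notch with one white dot (start, within 0.1), 1.05 (60 degrees) at the notch with two dots; stops at -0.16 and 1.21. Pushed down, it can turn only about 0.17 either side of a notch's middle (do not force it); pulled up it turns easily (0.04 N m) and stays as left.
- dial_turn (a joint): Turn in rad of the bystander: a round fluted black dial, 48 mm across and 28 high, on another fixed grey box of the same make (88 mm square, 40 high) on the other side of the counter. 0 at the start; turns easily; to be left alone. (Above the counter, wall cabinets with knobs hang from 0.48 m up, 0.56 m ahead and farther: swing the arm across close in and stay low.)

How it is judged:
On the way, in this order (a step that is already met when the one before it is completed fails the run):
1. the handle is pulled up out of its notch, still at the one-dot mark (value of joint switch_pull above 0.01 m and value of joint switch_turn below 0.4 rad), for 0.05 s.
2. the raised handle is turned to the two-dot mark (value of joint switch_pull above 0.008 m and value of joint switch_turn above 0.8 rad), for 0.05 s.
At the end, for the whole second after the job is handed in: The bar handle is down within 4 mm of fully home, in the two-dot notch (about 0.25 rad either side of 60 degrees) (value of joint switch_pull below 0.004 m and value of joint switch_turn between 0.8 and 1.3 rad); the robot touches nothing.
It fails at once if the round dial is turned by more than 0.2 rad (value of joint dial_turn above 0.2 rad or value of joint dial_turn below -0.2 rad).
It fails at once if the handle is forced round while it is still pushed down (value of joint switch_pull below 0.005 m and value of joint switch_turn between 0.4 and 0.65 rad).
It also fails if it takes over 30 s, if anything falls off the work surface, if the arm or the gripper's body presses on something with over 40 N, if the wrist force passes 120 N, or if a joint passes its speed limit or range.

### The arm

A 6-joint arm with a two-finger parallel gripper is mounted at the origin on a cart in front of the work surface, level with it; the furniture and walls round the work are solid. World frame = base frame: x ahead of the robot, y to its left, z up, the work surface at z = 0. Lengths are in m, angles in rad, forces in N, time in s.
With the tool pointing down it reaches from about 0.25 to 0.8 m from the base axis. Payload 8.5 kg.
Tool frame: the origin (TCP) lies midway between the tips of the shut fingers; the grasp point (between the pads) lies 19 mm behind it (bot.tcp_to_grasp is the distance from the TCP to the grasp point, in m); z points along the fingers, y is the line along which they close (so a half turn about z gives the same grasp; the last joint's range is limited). The gripper opens to 85 mm and grips with 20 to 120 N. Pads are 22 mm wide; open, the fingers measure 114 mm over their backs; the gripper's body (76 mm by 85 mm) begins 54 mm behind the grasp point. The pads swing forward as they close: fully open they stand 13 mm farther back than shut.
Start: joints at [0, 0.238, -0.013, 1.319, 0, 1.571], TCP at [0.525, -0, 0.231] pointing down, gripper open.
Joint ranges: [-2.66, 2.66], [-1.03, 1.9], [-1.14, 1.46], [-1.82, 2.27], [-1.45, 1.34], [-3.14, 3.14]. Speed limits (rad/s): [2.22, 2.22, 2.79, 3.14, 3.14, 3.14].

### API

Orientations are given as a unit quaternion [w, x, y, z].
In Python, from bench import bot gives the robot as it stands.
- The arm moves only by the tool drive_tool, never from a script. Its argument "commands" is a list of rows, each an object of numbers: "hand": the opening, from -1 (shut) to 1 (fully open); "x", "y", "z": the shift along the tool's x, y, z as a fraction of full scale; "wx", "wy", "wz": the turn, a rotation vector about the tool's x, y, z as a fraction of full scale. A call has 1 to 20 rows; each row shifts and turns the commanded pose from where the row before left it, along the tool's axes as they then stand; what a row does not reach is not made up. Full scale, the value 1, is 5 cm for a shift and 0.5 rad for a turn. A row lasts 1/8 s, in which the tool goes at most 62.5 mm and 10.7 degrees, less where a joint would pass 70% of its speed; a pose out of reach is approached as far as the arm can. A call with a number of a shift or a turn outside -1 to 1 is refused whole. A call with a gripper value outside its range is refused whole. The fingers move at their own pace and stop on an object; the grip force is fixed at half the most. Time passes only in rows, so rows that do not move let the fingers close. It gives the time, the measured TCP pose, the force, the opening and the grip force at its end, in the units of the state.
- bot.get_state(): the state, without advancing time (a new reading comes with each control period).
- bot.grab_frame(name): name is "scene" or "side" or "wrist"; returns (picture, depth): 384x512x3 uint8, red, green, blue; 384x512 float32, m along the optical axis (not along the pixel's ray), 0 where there is no reading.
- bot.calibration(name): a dict with "fovy" (degrees; the focal length in pixels is half the picture's height over the tangent of half this angle, whatever the lens; pixels are square), "cx", "cy" (the principal point, pixels), "dist_coeffs" ([k1, k2, p1, p2, k3] as OpenCV has them; the pictures are not rectified), "extrinsics" (4x4, takes a point from camera to world coordinates); the wrist camera has in their place "T_tool_cam" (4x4, takes a point from camera to tool coordinates, whose origin is the TCP and whose axes are the flange's). Camera axes: x right, y down, z forward; pixel columns grow to the right and rows downward; lengths in m; the calibration is good to about 2 mm. A picture is of the moment at which its call begins: read the wrist's pose just before it. calibration takes no time and is no camera call.
- bot.close_job(): hands the job in; it is judged then, once.
The state is a dict: "time": time; "joints": joint angles; "joint_velocities": joint speeds; "effort": joint torques, N m; "tcp_pos": TCP position; "eef_rot": TCP orientation; "ft_force": force on the tool from outside, world axes, zero at the start; "ft_torque": the same for the moment, N m; "gripper_width": finger opening in m; "gripper_force": force on a finger pad.
Only numpy, scipy, OpenCV 4.12 (cv2) and the standard library are available. Lean on these libraries where they do the work, as an engineer would, in place of code of your own. Each camera call takes 0.05 s, during which the arm holds its last target. There are 200 camera calls.

## Working session

There is one attempt and no reset: what is moved stays moved. The work goes in short steps, Python scripts to look and compute and a tool call to move; the robot and the scene stay as the last step left them, time stands still between calls to the robot, and variables do not carry over. Pictures are saved under pics/ and viewed, at most 10 in all, crops included, and the job is handed in when it is done.

Besides the shell and the picture viewer there is one more tool, called by a JSON object that holds its "api" and its "payload". drive_tool: Moves the arm, as the interface text tells. Its arguments: {"type":"object","properties":{"commands":{"type":"array","items":{"type":"object","properties":{"hand":{"type":"number"},"x":{"type":"number","minimum":-1,"maximum":1},"y":{"type":"number","minimum":-1,"maximum":1},"z":{"type":"number","minimum":-1,"maximum":1},"wx":{"type":"number","minimum":-1,"maximum":1},"wy":{"type":"number","minimum":-1,"maximum":1},"wz":{"type":"number","minimum":-1,"maximum":1}}}}},"required":["commands"]}

```bash
mkdir -p pics; cat > h.py <<'E'
import numpy as np, cv2
from bench import bot
from scipy.spatial.transform import Rotation as R
def T_tool():
    s=bot.get_state(); T=np.eye(4); q=np.array(s['eef_rot']); T[:3,:3]=R.from_quat(q[[1,2,3,0]]).as_matrix(); T[:3,3]=s['tcp_pos']; return T
def cam(name):
    c=bot.calibration(name); T=np.array(c['extrinsics']) if 'extrinsics' in c else T_tool()@np.array(c['T_tool_cam'])
    im,d=bot.grab_frame(name); f=im.shape[0]/2/np.tan(np.radians(c['fovy'])/2)
    K=np.array([[f,0,c['cx']],[0,f,c['cy']],[0,0,1]]); return im,d,T,K,np.array(c['dist_coeffs'],float)
def save(name,fn):
    im,d,T,K,D=cam(name); cv2.imwrite(f'pics/{fn}.png',im[...,::-1]); np.savez(f'pics/{fn}.npz',im=im,d=d,T=T,K=K,D=D)
def load(fn): z=np.load(f'pics/{fn}.npz'); return z['im'],z['d'],z['T'],z['K'],z['D']
def ray(fn,uv):
    _,_,T,K,D=load(fn); p=cv2.undistortPoints(np.array([[uv]],float),K,D)[0,0]; return T[:3,3],T[:3,:3]@np.array([p[0],p[1],1])
def onz(fn,uv,z): o,v=ray(fn,uv); return o+v*(z-o[2])/v[2]
def dep(fn,uv):
    d=load(fn)[1]; u,v=map(int,np.round(uv)); o,r=ray(fn,uv); return o+r*np.median(d[v-1:v+2,u-1:u+2])
def tri(obs):
    A=0;b=0
    for fn,uv in obs:
        o,v=ray(fn,uv); v=v/np.linalg.norm(v); P=np.eye(3)-np.outer(v,v); A=A+P; b=b+P@o
    return np.linalg.solve(A,b)
E
python3 - <<'E'
from h import *
save('scene','s0');save('side','d0');save('wrist','w0')
a=[cv2.imread(f'pics/{n}.png') for n in('s0','d0','w0')]
cv2.imwrite('pics/all.png',cv2.resize(np.vstack([np.hstack(a[:2]),np.hstack([a[2],a[2]*0])]),(800,600)))
print(T_tool())
E
```

```text
[[ 3.04207198e-05  9.99999396e-01 -1.09837293e-03  5.24671556e-01]
 [ 9.99999999e-01 -3.04657522e-05 -4.09824491e-05 -2.36214885e-05]
 [-4.10158871e-05 -1.09837168e-03 -9.99999396e-01  2.30826485e-01]
 [ 0.00000000e+00  0.00000000e+00  0.00000000e+00  1.00000000e+00]]
```

View pics/all.png

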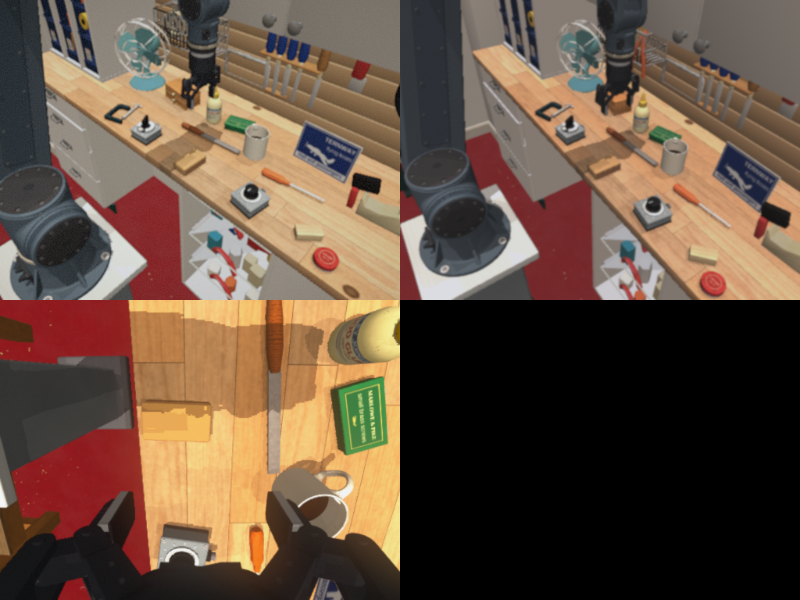

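The composite shows three views: scene top left, side top right, wrist bottom left. The scene view has a box with a pointed handle at about (187,164) full-res and a box with a round dial at about (320,245). I'll zoom in on both and locate them.

```bash
python3 - <<'E'
from h import *
for fn,l in(('s0',[(187,163),(320,245)]),('d0',[(218,163),(324,265)])):
    for uv in l: print(fn,uv,dep(fn,uv).round(3))
a=cv2.imread('pics/s0.png')[120:200,137:237]; b=cv2.imread('pics/d0.png')[125:205,168:268]
cv2.imwrite('pics/c1.png',np.hstack([cv2.resize(x,None,fx=4,fy=4,interpolation=2) for x in(a,b)]))
E
```

```text
s0 (187, 163) [0.481 0.231 0.051]
s0 (320, 245) [ 0.477 -0.246  0.071]
d0 (218, 163) [0.483 0.229 0.052]
d0 (324, 265) [ 0.477 -0.255  0.065]
```

View pics/c1.png

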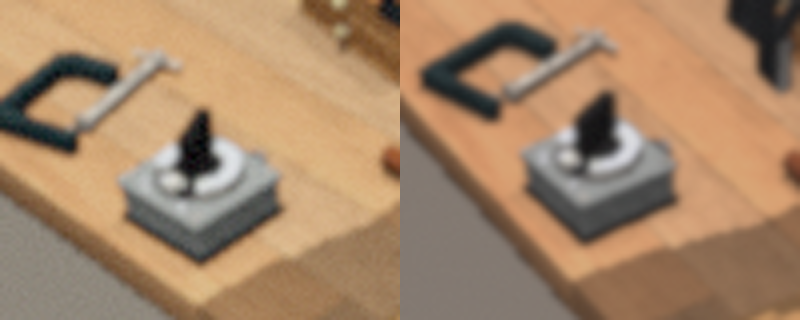

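The crops confirm the fan switch: a bar handle in a white collar, handle top near (187,150) in scene and (217,151) in side. It stands at about (0.48, 0.23). I'll move the wrist camera towards it.

{"api": "drive_tool", "payload": {"commands": [{"x": 0.8,"hand": 1},{"x": 0.8},{"x": 0.8,"y": -0.4},{"y": -0.4},{},{}]}}

```text
validation failed for argument at $.co...
```

```bash
python3 - <<'E'
from h import *
save('wrist','w1')
print(T_tool()[:3,3])
E
```

```text
[5.24743344e-01 6.32726385e-06 2.30924935e-01]
```

View pics/w1.png

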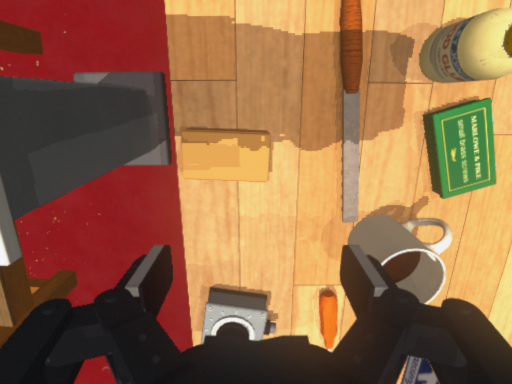

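The call was rejected, so the arm did not move. The picture is the same view as before, with the dial box at bottom centre (235,320); image up is +y. I'll retry with complete rows.

{"api": "drive_tool", "payload": {"commands": [{"hand": 1,"x": 0.8,"y": 0,"z": 0,"wx": 0,"wy": 0,"wz": 0},{"hand": 1,"x": 0.8,"y": 0,"z": 0,"wx": 0,"wy": 0,"wz": 0},{"hand": 1,"x": 0.8,"y": -0.4,"z": 0,"wx": 0,"wy": 0,"wz": 0},{"hand": 1,"x": 0,"y": -0.4,"z": 0,"wx": 0,"wy": 0,"wz": 0},{"hand": 1,"x": 0,"y": 0,"z": 0,"wx": 0,"wy": 0,"wz": 0},{"hand": 1,"x": 0,"y": 0,"z": 0,"wx": 0,"wy": 0,"wz": 0}]}}

```text
time: 0.95
tcp_pos: [0.4855, 0.1199, 0.2314]
eef_rot: [0.0, 0.707, 0.707, 0.0]
ft_force: [0.4, 0.1, 0.3]
gripper_width: 0.0853
gripper_force: 0.0
```

```bash
python3 - <<'E'
from h import *
save('wrist','w2')
print(T_tool()[:3,3])
E
```

```text
[0.48565267 0.1197485  0.2313228 ]
```

View pics/w2.png

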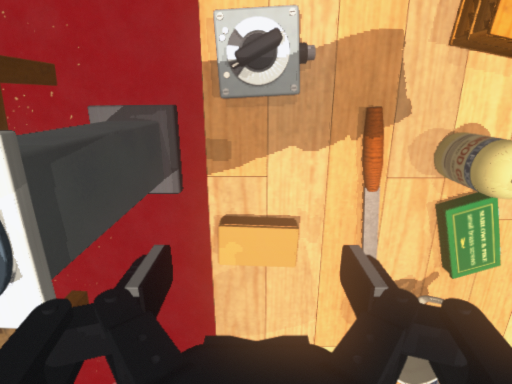

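The wrist view shows the switch box at about (258,52). The bar runs from about (234,67) to (282,34), and the dots are on the left. I'll enlarge it.

```bash
python3 - <<'E'
from h import *
im=cv2.imread('pics/w2.png')[0:105,205:325]
cv2.imwrite('pics/c2.png',cv2.resize(im,None,fx=5.5,fy=5.5,interpolation=2))
for uv in [(258,46),(270,40),(245,57),(223,90),(292,15),(222,14),(295,92)]: print(uv,dep('w2',uv).round(4))
E
```

```text
(258, 46) [0.4875 0.2441 0.0872]
(270, 40) [0.4982 0.2492 0.0867]
(245, 57) [0.4757 0.235  0.0862]
(223, 90) [0.4499 0.2077 0.0405]
(292, 15) [0.5223 0.2808 0.0408]
(222, 14) [0.4511 0.2818 0.0404]
(295, 92) [0.5281 0.2057 0.0403]
```

View pics/c2.png

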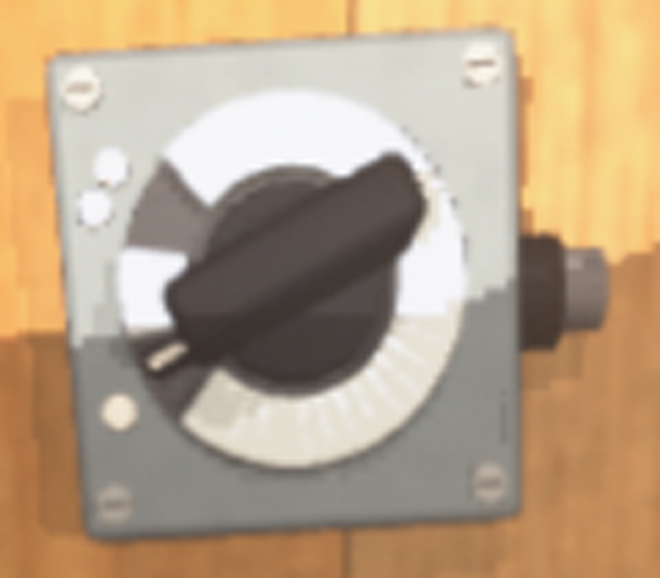

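The enlarged crop shows the lug pointing lower left at the single dot (118,412), with the two dots at (105,190). Clockwise is therefore from the lower-left notch to the upper-left one. I'll fit the bar's top from depth.

```bash
cat > fit.py <<'E'
from h import *
def pts(fn,c=(0.488,0.243),r=0.06,st=1):
    im,d,T,K,D=load(fn); v,u=np.mgrid[0:384,0:512]; ok=d>0
    uv=np.stack([u[ok],v[ok]],1).astype(float)[:,None]
    p=cv2.undistortPoints(uv,K,D)[:,0]; P=np.c_[p,np.ones(len(p))]*d[ok][:,None]
    W=P@T[:3,:3].T+T[:3,3]; return W[np.hypot(W[:,0]-c[0],W[:,1]-c[1])<r]
def rep(fn):
    W=pts(fn,r=.035); zt=np.percentile(W[:,2],99); m=W[W[:,2]>zt-.004]; r=cv2.minAreaRect((m[:,:2]*1000).astype(np.float32))
    e=np.linalg.eigh(np.cov(m[:,:2].T))[1][:,1]
    print(fn,'top z',zt.round(4),len(m),'rect',r,'axis deg',np.degrees(np.arctan2(e[1],e[0])).round(1),'mean',m.mean(0).round(4))
E
python3 - <<'E'
from fit import *
rep('w2'); print('collar ctr',onz('w2',(205+292/5.5,278/5.5),.05), 'cam',load('w2')[2][:3,3])
print('tri lug end of bar', tri([('s0',(137+205/4,120+112/4)),('d0',(168+607/4-100,125+95/4))]))
E
```

```text
w2 top z 0.088 686 rect ((487.4212646484375, 245.36903381347656), (44.909210205078125, 12.288354873657227), 27.660022735595703) axis deg -151.8 mean [0.4877 0.2452 0.0866]
collar ctr [0.48781536 0.24577197 0.05      ] cam [0.48547988 0.19828258 0.37408616]
tri lug end of bar [0.49690901 0.23857889 0.09242394]
```

{"api": "drive_tool", "payload": {"commands": [{"hand": 1,"x": 0.84,"y": 0,"z": 0,"wx": 0,"wy": 0,"wz": 0},{"hand": 1,"x": 0.84,"y": 0.04,"z": 0,"wx": 0,"wy": 0,"wz": 0},{"hand": 1,"x": 0.84,"y": 0,"z": 0,"wx": 0,"wy": 0,"wz": 0}]}}

```text
time: 1.38
tcp_pos: [0.4879, 0.2468, 0.2312]
eef_rot: [0.0, 0.708, 0.707, 0.0]
ft_force: [0.9, -0.4, -0.3]
gripper_width: 0.0854
gripper_force: 0.0
```

```bash
python3 - <<'E'
from h import *
s=bot.get_state(); print(np.round(s['joints'],3))
E
```

```text
[ 0.468  0.276  0.038  1.332 -0.     2.041]
```

As expected, j6 rises with clockwise yaw. I'll turn 118° counter-clockwise, which is wz = -2.06 rad.

{"api": "drive_tool", "payload": {"commands": [{"hand": 1,"x": 0,"y": 0,"z": 0.1,"wx": 0,"wy": 0,"wz": -0.36},{"hand": 1,"x": 0,"y": 0,"z": 0.1,"wx": 0,"wy": 0,"wz": -0.36},{"hand": 1,"x": 0,"y": 0,"z": 0.1,"wx": 0,"wy": 0,"wz": -0.36},{"hand": 1,"x": 0,"y": 0,"z": 0.1,"wx": 0,"wy": 0,"wz": -0.36},{"hand": 1,"x": 0,"y": 0,"z": 0.1,"wx": 0,"wy": 0,"wz": -0.36},{"hand": 1,"x": 0,"y": 0,"z": 0.1,"wx": 0,"wy": 0,"wz": -0.36},{"hand": 1,"x": 0,"y": 0,"z": 0.1,"wx": 0,"wy": 0,"wz": -0.36},{"hand": 1,"x": 0,"y": 0,"z": 0.1,"wx": 0,"wy": 0,"wz": -0.36},{"hand": 1,"x": 0,"y": 0,"z": 0.1,"wx": 0,"wy": 0,"wz": -0.36},{"hand": 1,"x": 0,"y": 0,"z": 0.1,"wx": 0,"wy": 0,"wz": -0.36},{"hand": 1,"x": 0,"y": 0,"z": 0.1,"wx": 0,"wy": 0,"wz": -0.36},{"hand": 1,"x": 0,"y": 0,"z": 0.1,"wx": 0,"wy": 0,"wz": -0.16},{"hand": 1,"x": 0,"y": 0,"z": 0,"wx": 0,"wy": 0,"wz": 0}]}}

```text
time: 3.0
tcp_pos: [0.4874, 0.2456, 0.1707]
eef_rot: [-0.0, -0.241, 0.97, -0.0]
ft_force: [-0.4, 0.7, -0.4]
gripper_width: 0.0859
gripper_force: 0.0
```

```bash
python3 - <<'E'
from fit import *
T=T_tool(); print(T.round(3))
g=T[:3,:3].T@(np.array([.4876,.2455,.058])-T[:3,3]); print('move tool mm',(g*1000).round(1),'tool y deg',np.degrees(np.arctan2(T[1,1],T[0,1])))
save('wrist','w3')
try: rep('w3')
except Exception as e: print(e)
E
```

```text
[[-0.883 -0.468 -0.001  0.487]
 [-0.468  0.883 -0.     0.246]
 [ 0.001  0.    -1.     0.171]
 [ 0.     0.     0.     1.   ]]
move tool mm [-2.000e-01 -1.000e-01  1.127e+02] tool y deg 117.93440794650718
w3 top z 0.2668 1703 rect ((471.9131164550781, 237.804931640625), (6.652224063873291, 58.21559143066406), 28.24404525756836) axis deg 118.1 mean [0.4713 0.2373 0.265 ]
```

View pics/w3.png

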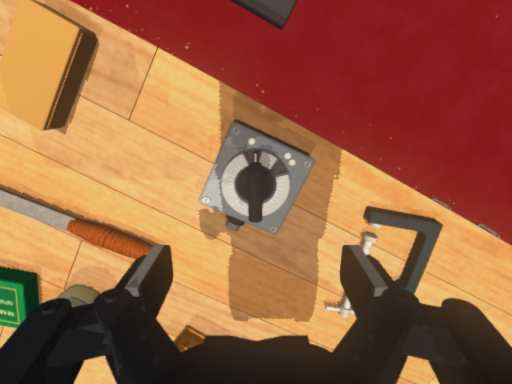

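The view shows the switch at (256,182), with its bar vertical in the picture and midway between the fingers (160 and 352). I'll check it numerically with the fingers masked out.

```bash
python3 - <<'E'
from fit import *
T=load('w3')[2]; print(T.round(3))
W=pts('w3',r=.035); W=W[W[:,2]<.12]; m=W[W[:,2]>.082]
print(len(m),m.mean(0),cv2.minAreaRect((m[:,:2]*1000).astype(np.float32)))
print(tri([('w3',(255,153)),('w2',(205+170/5.5,365/5.5))]),tri([('w3',(256,182)),('w2',(205+295/5.5,250/5.5))]))
for uv in [(255,182),(215,195),(255,165),(255,215)]: print(uv,dep('w3',uv).round(4))
E
```

```text
[[-0.469  0.842  0.267  0.419]
 [ 0.883  0.446  0.142  0.21 ]
 [ 0.     0.303 -0.953  0.313]
 [ 0.     0.     0.     1.   ]]
735 [0.48585035 0.24408308 0.08661835] ((486.90032958984375, 244.35699462890625), (44.84993362426758, 11.412497520446777), 28.249130249023438)
[0.46376792 0.23269543 0.03102089] [0.48811556 0.24955202 0.03747474]
(255, 182) [0.4757 0.2393 0.0868]
(215, 195) [0.5176 0.2167 0.0403]
(255, 165) [0.4669 0.2346 0.069 ]
(255, 215) [0.5009 0.2526 0.0874]
```

Both views agree: the bar is at (0.487, 0.245), 28°, top at z = 0.087. I'll descend 113 mm and close.

{"api": "drive_tool", "payload": {"commands": [{"hand": 1,"x": 0,"y": 0,"z": 0.6,"wx": 0,"wy": 0,"wz": 0},{"hand": 1,"x": 0,"y": 0,"z": 0.6,"wx": 0,"wy": 0,"wz": 0},{"hand": 1,"x": 0,"y": 0,"z": 0.5,"wx": 0,"wy": 0,"wz": 0},{"hand": 1,"x": 0,"y": 0,"z": 0.3,"wx": 0,"wy": 0,"wz": 0},{"hand": 1,"x": 0,"y": 0,"z": 0.2,"wx": 0,"wy": 0,"wz": 0},{"hand": 1,"x": 0,"y": 0,"z": 0.06,"wx": 0,"wy": 0,"wz": 0},{"hand": 1,"x": 0,"y": 0,"z": 0,"wx": 0,"wy": 0,"wz": 0},{"hand": -1,"x": 0,"y": 0,"z": 0,"wx": 0,"wy": 0,"wz": 0},{"hand": -1,"x": 0,"y": 0,"z": 0,"wx": 0,"wy": 0,"wz": 0},{"hand": -1,"x": 0,"y": 0,"z": 0,"wx": 0,"wy": 0,"wz": 0},{"hand": -1,"x": 0,"y": 0,"z": 0,"wx": 0,"wy": 0,"wz": 0},{"hand": -1,"x": 0,"y": 0,"z": 0,"wx": 0,"wy": 0,"wz": 0},{"hand": -1,"x": 0,"y": 0,"z": 0,"wx": 0,"wy": 0,"wz": 0}]}}

```text
time: 4.68
tcp_pos: [0.4875, 0.2451, 0.0586]
eef_rot: [0.0, -0.242, 0.97, -0.001]
ft_force: [1.7, -4.2, 4.6]
gripper_width: 0.0111
gripper_force: 60.6
```

Gripped. Next I'll lift 14 mm.

{"api": "drive_tool", "payload": {"commands": [{"hand": -1,"x": 0,"y": 0,"z": -0.1,"wx": 0,"wy": 0,"wz": 0},{"hand": -1,"x": 0,"y": 0,"z": -0.1,"wx": 0,"wy": 0,"wz": 0},{"hand": -1,"x": 0,"y": 0,"z": -0.08,"wx": 0,"wy": 0,"wz": 0},{"hand": -1,"x": 0,"y": 0,"z": 0,"wx": 0,"wy": 0,"wz": 0},{"hand": -1,"x": 0,"y": 0,"z": 0,"wx": 0,"wy": 0,"wz": 0}]}}

```text
time: 5.3
tcp_pos: [0.4875, 0.2451, 0.0724]
eef_rot: [0.0, -0.242, 0.97, -0.001]
ft_force: [1.8, -5.8, 0.9]
gripper_width: 0.0109
gripper_force: 60.3
```

```bash
python3 - <<'E'
from fit import *
save('wrist','w4');save('scene','s4')
T=load('w4')[2]
a=cv2.imread('pics/w4.png')[180:384,150:362]; b=cv2.imread('pics/s4.png')[110:210,130:240]
cv2.imwrite('pics/c4.png',np.hstack([cv2.resize(a,(400,400)),cv2.resize(b,(400,400),interpolation=2)]))
E
```

```text
(no output)
```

View pics/c4.png

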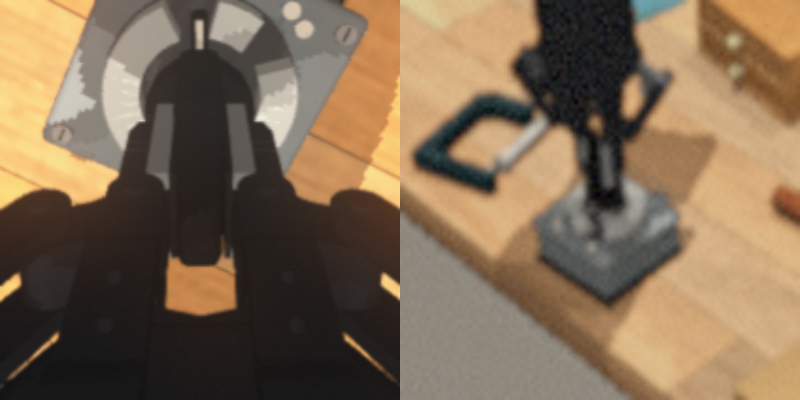

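The bar sits between the pads with its lug clear of the collar, still pointing at the one-dot mark. From the box yaw (about 4°) and the notch edges, the notches are at about 214° and 154° and the pointer is at 208°, so I need about 54° clockwise. I'll check the lift from depth first.

```bash
python3 - <<'E'
from fit import *
for v in (204,208,212,216,222,230): print(v,dep('w4',(256,v)).round(4))
E
```

```text
204 [0.4677 0.2353 0.0644]
208 [0.4668 0.2348 0.0732]
212 [0.467  0.2349 0.0782]
216 [0.4669 0.2349 0.0836]
222 [0.4667 0.2348 0.0913]
230 [0.4673 0.2352 0.0984]
```

The lift is confirmed, with the bar end face now reaching above 0.098. Turning clockwise.

{"api": "drive_tool", "payload": {"commands": [{"hand": -1,"x": 0,"y": 0,"z": 0,"wx": 0,"wy": 0,"wz": 0.2},{"hand": -1,"x": 0,"y": 0,"z": 0,"wx": 0,"wy": 0,"wz": 0.28},{"hand": -1,"x": 0,"y": 0,"z": 0,"wx": 0,"wy": 0,"wz": 0.28},{"hand": -1,"x": 0,"y": 0,"z": 0,"wx": 0,"wy": 0,"wz": 0.28},{"hand": -1,"x": 0,"y": 0,"z": 0,"wx": 0,"wy": 0,"wz": 0.28},{"hand": -1,"x": 0,"y": 0,"z": 0,"wx": 0,"wy": 0,"wz": 0.28},{"hand": -1,"x": 0,"y": 0,"z": 0,"wx": 0,"wy": 0,"wz": 0.28},{"hand": -1,"x": 0,"y": 0,"z": 0,"wx": 0,"wy": 0,"wz": 0},{"hand": -1,"x": 0,"y": 0,"z": 0,"wx": 0,"wy": 0,"wz": 0}]}}

```text
time: 6.52
tcp_pos: [0.4877, 0.2447, 0.0724]
eef_rot: [0.001, 0.224, 0.975, -0.001]
ft_force: [2.6, -6.9, -0.0]
gripper_width: 0.0111
gripper_force: 60.4
```

```bash
python3 - <<'E'
from fit import *
save('wrist','w5')
T=T_tool(); print(T[:3,3],np.degrees(np.arctan2(T[1,1],T[0,1])))
a=cv2.imread('pics/w5.png')[120:320,150:362]
cv2.imwrite('pics/c5.png',cv2.resize(a,None,fx=3,fy=3,interpolation=2))
E
```

```text
[0.48771307 0.24476648 0.0724539 ] 64.10697150610109
```

View pics/c5.png

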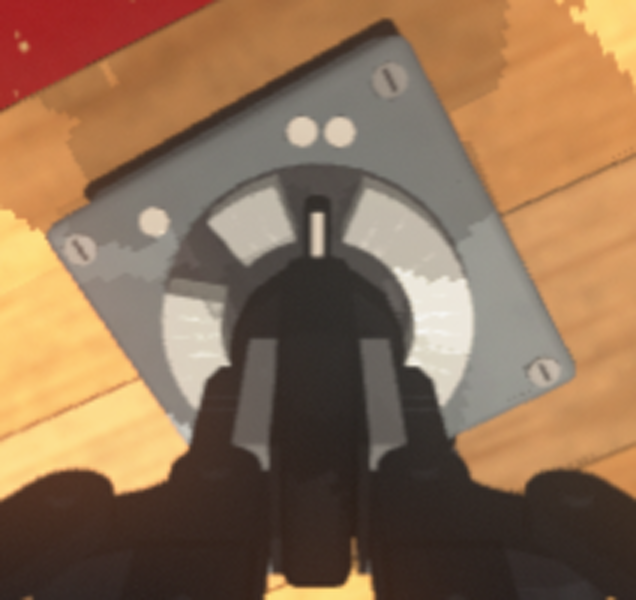

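The lug at (317,230) is centred in the two-dot notch, whose edges are at about 295 and 345. Pushing down.

{"api": "drive_tool", "payload": {"commands": [{"hand": -1,"x": 0,"y": 0,"z": 0.08,"wx": 0,"wy": 0,"wz": 0},{"hand": -1,"x": 0,"y": 0,"z": 0.08,"wx": 0,"wy": 0,"wz": 0},{"hand": -1,"x": 0,"y": 0,"z": 0.06,"wx": 0,"wy": 0,"wz": 0},{"hand": -1,"x": 0,"y": 0,"z": 0.04,"wx": 0,"wy": 0,"wz": 0},{"hand": -1,"x": 0,"y": 0,"z": 0.02,"wx": 0,"wy": 0,"wz": 0},{"hand": -1,"x": 0,"y": 0,"z": 0,"wx": 0,"wy": 0,"wz": 0},{"hand": -1,"x": 0,"y": 0,"z": 0,"wx": 0,"wy": 0,"wz": 0}]}}

```text
time: 7.45
tcp_pos: [0.4877, 0.2448, 0.0586]
eef_rot: [0.001, 0.224, 0.975, -0.001]
ft_force: [2.2, -6.3, 3.3]
gripper_width: 0.0112
gripper_force: 60.8
```

{"api": "drive_tool", "payload": {"commands": [{"hand": -1,"x": 0,"y": 0,"z": 0.03,"wx": 0,"wy": 0,"wz": 0},{"hand": -1,"x": 0,"y": 0,"z": 0,"wx": 0,"wy": 0,"wz": 0}]}}

```text
time: 7.7
tcp_pos: [0.4878, 0.2448, 0.0585]
eef_rot: [0.001, 0.224, 0.975, -0.001]
ft_force: [-2.9, -9.6, 18.5]
gripper_width: 0.0109
gripper_force: 63.0
```

Force rose to 18 N with no further travel, so the handle is at its bottom stop. I'll release, retreat and check.

{"api": "drive_tool", "payload": {"commands": [{"hand": 1,"x": 0,"y": 0,"z": -0.01,"wx": 0,"wy": 0,"wz": 0},{"hand": 1,"x": 0,"y": 0,"z": 0,"wx": 0,"wy": 0,"wz": 0},{"hand": 1,"x": 0,"y": 0,"z": 0,"wx": 0,"wy": 0,"wz": 0},{"hand": 1,"x": 0,"y": 0,"z": 0,"wx": 0,"wy": 0,"wz": 0},{"hand": 1,"x": 0,"y": 0,"z": 0,"wx": 0,"wy": 0,"wz": 0},{"hand": 1,"x": 0,"y": 0,"z": -0.2,"wx": 0,"wy": 0,"wz": 0},{"hand": 1,"x": 0,"y": 0,"z": -0.6,"wx": 0,"wy": 0,"wz": 0},{"hand": 1,"x": 0,"y": 0,"z": -0.7,"wx": 0,"wy": 0,"wz": 0},{"hand": 1,"x": 0,"y": 0,"z": -0.7,"wx": 0,"wy": 0,"wz": 0},{"hand": 1,"x": 0,"y": 0,"z": 0,"wx": 0,"wy": 0,"wz": 0},{"hand": 1,"x": 0,"y": 0,"z": 0,"wx": 0,"wy": 0,"wz": 0}]}}

```text
time: 9.07
tcp_pos: [0.4868, 0.2459, 0.1672]
eef_rot: [-0.0, 0.223, 0.975, -0.0]
ft_force: [0.0, -0.0, -1.9]
gripper_width: 0.0853
gripper_force: 0.0
```

```bash
python3 - <<'E'
from fit import *
save('wrist','w6')
W=pts('w6',r=.035); W=W[W[:,2]<.13]; m=W[W[:,2]>.080]
print(len(m),np.percentile(m[:,2],[50,95]),cv2.minAreaRect((m[W[W[:,2]>.08][:,2]>.083][:,:2]*1000).astype(np.float32)))
E
```

```text
781 [0.08667672 0.08786991] ((486.7368469238281, 244.861572265625), (11.629922866821289, 45.746734619140625), 64.49537658691406)
```

The bar top is back at z = 0.087, fully home. It has turned from 28° to -26°, which puts it in the two-dot notch, and the gripper is clear.

```bash
python3 -c "
from bench import bot
print(bot.close_job())"
```

```text
the job is handed in; nothing more can be done
None
```

The job is handed in: the fan handle was pulled up, turned clockwise to the two-dot mark, pushed fully home and released, the dial was never approached, and no verdict was returned.

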